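Index the banding wheel four clicks

TASK

The potter has finished this side of the cup that stands on the banding wheel. With a fingertip push the wheel's upright stud round clockwise (seen from above), gently, until the wheel has turned exactly four clicks from where it stands, and leave it resting in that click stop. Do not touch the cup that rides on the wheel, do not pinch or lift anything, and leave the other things on the table where they are.

Things in the scene. Friction and masses are not known exactly. Their poses are not given: they have to be found in the camera images.
- banding_base: Fixed grey cast base of the banding wheel (a low turntable), 160 mm across. Origin: centre of its underside, on the table; z is the wheel's upright axis. On its -x side lie a detent housing and a steel pointer at the wheel's rim, 122 mm from the axis, all lower than the wheel's top face. It does not move; its place and yaw vary from run to run.
- wheel_head (a joint): Turn of the wheel in rad, growing CLOCKWISE seen from above; it starts in the click stop at 0. 12 stops a turn, one each 0.524 rad (30 degrees): 0, 0.524, 1.047, 1.571, 2.094 ... Passing the hump half-way between two stops takes 0.25 N m (2.7 N at the stud); then it snaps ahead into the next stop by itself. Let go, it springs into the nearest stop.
- wheel_center (a point): Centre of the wheel's flat top face, on the turning axis, 60 mm above the table. The wheel's head is a bare aluminium disc, 220 mm across, 12 mm thick.
- stud (a point): The finger stud, the only upright pin on the wheel: dark steel, 12 mm diameter, 24 mm tall, on the top face near the rim, 95 mm from the axis; it turns with the wheel. This point is half-way up it on its centre line, 72 mm above the table. At joint value 0 it stands in the direction -60 degrees (counter-clockwise from x) in the base's frame.
- cup_mid (a point): Centre (half-way up) of the loose stoneware-grey cup that rides at the middle of the wheel, 62 mm across, 60 mm tall, 0.18 kg; its rim is 120 mm above the table; z is its upright axis. Not to be touched.
- jar_mid (a point): Centre of a screw-top glaze jar, 48 mm across, 68 mm tall, standing beyond the wheel. Bystander.
- small_cup_mid (a point): Centre of a finished glazed cup, 66 mm across, 57 mm tall, standing beyond the wheel. Bystander.
- tile_plain_mid (a point): Centre of a flat glaze test tile 66 x 36 x 7 mm lying beyond the wheel. Bystander.
- rib_mid (a point): Centre of a flat wooden throwing rib 61 x 101 x 6 mm lying left of the wheel. Bystander.
- kidney_mid (a point): Centre of a flat rubber kidney 46 x 88 x 6 mm lying right of the wheel. Bystander.
- tape_mid (a point): Centre of a roll of masking tape lying flat, 104 mm across, 25 mm tall, right of the wheel. Bystander.

How it is judged:
At the end, for the whole second after the job is handed in: The wheel rests in the fourth click stop clockwise of its start (within 0.12 rad of 2.094 rad, a click being 0.524 rad), and the cup still stands upright on it, within 15 mm of its centre (value of joint wheel_head between 1.974 and 2.214 rad and velocity of joint wheel_head between -0.05 and 0.05 rad/s and horizontal distance between cup_mid and wheel_center below 0.015 m and angle between cup_mid's own z axis and vertical below 0.1 rad and z of cup_mid in the frame of wheel_center below 0.036 m); the robot touches nothing.
It fails at once if the robot touches the cup on the wheel (contact force between any of the fingers, the arm and cup above 0.3 N).
It fails at once if the cup on the wheel is lifted, tipped or shoved off centre (z of cup_mid in the frame of wheel_center above 0.04 m or angle between cup_mid's own z axis and vertical above 0.25 rad or horizontal distance between cup_mid and wheel_center above 0.02 m).
It fails at once if the wheel is pinched or pushed hard (over 25 N) (contact force between the fingers and wheel_head above 25 N).
It fails at once if a bystander is moved by more than 20 mm or lifted (distance of any of jar_mid, small_cup_mid, tile_plain_mid, rib_mid, kidney_mid, tape_mid from where it was at the start of the episode above 0.02 m).
It also fails if it takes over 69 s, if anything falls off the work surface, if the arm or the gripper's body presses on something with over 40 N, if the wrist force passes 120 N, or if a joint passes its speed limit or range.

ROBOT

A 6-joint arm with a two-finger parallel gripper is mounted at the origin on a cart in front of the work surface, level with it; the furniture and walls round the work are solid. World frame = base frame: x ahead of the robot, y to its left, z up, the work surface at z = 0. Lengths are in m, angles in rad, forces in N, time in s.
With the tool pointing down it reaches from about 0.3 to 0.875 m from the base axis. Payload 6.4 kg.
Tool frame: the origin (TCP) lies midway between the tips of the shut fingers; the grasp point (between the pads) lies 19 mm behind it (grasp_offset is the distance from the TCP to the grasp point, in m); z points along the fingers, y is the line along which they close (so a half turn about z gives the same grasp; the last joint's range is limited). The gripper opens to 85 mm and grips with 20 to 120 N. Pads are 22 mm wide; open, the fingers measure 114 mm over their backs; the gripper's body (76 mm by 85 mm) begins 54 mm behind the grasp point. The pads swing forward as they close: fully open they stand 13 mm farther back than shut.
Start: joints at [-1.312, 0.181, 1.607, -0, 1.354, -0.206], TCP at [0.258, -0.514, 0.231] pointing down, gripper open.
Joint ranges: [-2.99, 2.99], [-0.89, 2.07], [0.3, 2.58], [-1.14, 4.28], [0, 2.63], [-3.12, 3.12]. Speed limits (rad/s): [2.57, 2.57, 3.01, 3.14, 3.14, 3.14].

INTERFACE

Orientations are given as a unit quaternion [w, x, y, z].
In Python, from bench import * gives the robot as it stands. The module is installed in compiled form; this text tells all that it offers.
- The arm moves only by the tool servo_tool, never from a script. Its argument "commands" is text: rows parted by semicolons, each of 7 numbers parted by spaces: the turn, a rotation vector about the tool's x, y, z in rad, then the shift along the tool's x, y, z in mm, then the opening, from 0 (shut) to 1 (fully open). In form: wx wy wz dx dy dz claw; .... A call has 1 to 5 rows; each row shifts and turns the commanded pose from where the row before left it, along the tool's axes as they then stand; what a row does not reach is not made up. A row lasts 1/8 s, in which the tool goes at most 62.5 mm and 10.7 degrees, less where a joint would pass 70% of its speed; a pose out of reach is approached as far as the arm can. A call with a gripper value outside its range is refused whole. The fingers move at their own pace and stop on an object; the grip force is fixed at half the most. Time passes only in rows, so rows that do not move let the fingers close. It gives the time, the measured TCP pose, the force, the opening and the grip force at its end, in the units of the state.
- get_obs(): the state, without advancing time (a new reading comes with each control period).
- camera(name): name is "scene" or "top" or "wrist"; returns the picture (384x512x3 uint8, blue, green, red); there is no depth.
- calibration(name): a dict with "fx", "fy", "cx", "cy" (pixels), "R" (3x3) and "t" (3): a world point X has camera coordinates R X + t. Camera axes: x right, y down, z forward; pixel columns grow to the right and rows downward; lengths in m; the calibration is good to about 2 mm. A picture is of the moment at which its call begins: read the wrist's pose just before it. calibration takes no time and is no camera call; for the wrist camera it gives the pose at the moment of the call.
- hand_in(): hands the job in; it is judged then, once.
The state is a dict: "time_s": time; "q": joint angles; "dq": joint speeds; "joint_efforts": joint torques, N m; "eef_pos": TCP position; "eef_rot": TCP orientation; "wrist_force": force on the tool from outside, world axes, zero at the start; "torque": the same for the moment, N m; "opening": opening from 0.0 (shut) to 1.0 (fully open); "grasp_force": force on a finger pad.
Only numpy, scipy, OpenCV 4.12 (cv2) and the standard library are available. Lean on these libraries where they do the work, as an engineer would, in place of code of your own. Each camera call takes 0.05 s, during which the arm holds its last target. There are 200 camera calls.

## Working session

There is one attempt and no reset: what is moved stays moved. The work goes in short steps, Python scripts to look and compute and a tool call to move; the robot and the scene stay as the last step left them, time stands still between calls to the robot, and variables do not carry over. Pictures are saved under pics/ and viewed, at most 10 in all, crops included, and the job is handed in when it is done.

Besides the shell and the picture viewer there is one more tool, called as a command line: name --argument value ..., lists and objects as JSON in quotes. servo_tool: Moves the arm, as the interface text tells. Its arguments: {"type":"object","properties":{"commands":{"type":"string"}},"required":["commands"]}

```bash
mkdir -p pics
python3 - <<'E'
from bench import *
import cv2,numpy as np
o=get_obs();print(o['time_s'],o['eef_pos'],o['eef_rot'],o['wrist_force'])
for n in ("scene","top"):
    cv2.imwrite(f"pics/{n}0.png",camera(n)); c=calibration(n);print(n,c)
E
```

```text
0.0 [ 0.25760241 -0.51343767  0.23037085] [-8.88914805e-04  9.73117762e-01  2.30306384e-01 -1.86001718e-05] [-1.06538307 -0.11657708 -0.08128093]
scene {'fx': 473.5079793628029, 'fy': 473.5079793628029, 'cx': 253.07349855347832, 'cy': 187.94537402926164, 'R': array([[-0.59749042, -0.80185243,  0.00615426],
       [-0.35322872,  0.25629843, -0.89974473],
       [ 0.71988517, -0.53976272, -0.43637317]]), 't': array([0.2978761 , 0.29287891, 1.06710384])}
top {'fx': 463.1593830284427, 'fy': 463.1593830284427, 'cx': 251.16506520534213, 'cy': 190.59327503040322, 'R': array([[-0.02944327, -0.99946903,  0.0139557 ],
       [-0.9941026 ,  0.02782165, -0.10481405],
       [ 0.10437013, -0.01695946, -0.99439391]]), 't': array([-0.05724657,  0.61047071,  1.1857369 ])}
```

View pics/top0.png

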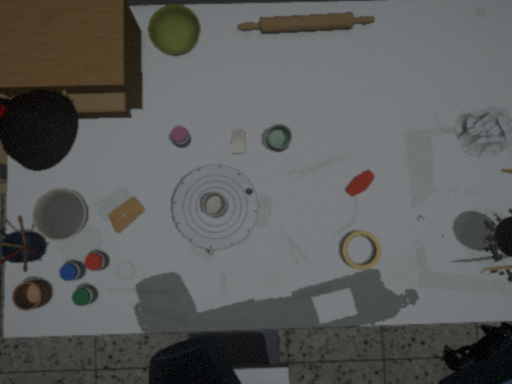

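View pics/scene0.png

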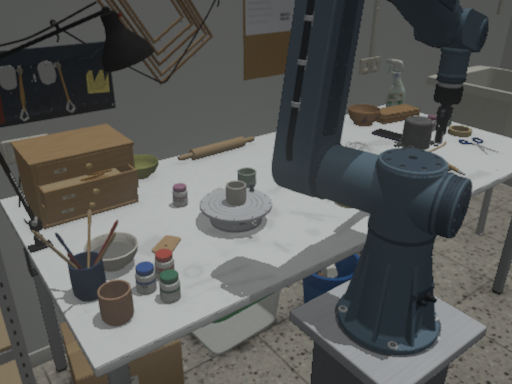

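The top view shows the wheel centre near (214,207), the stud at (249,191) and the pointer at (210,250). The scene view confirms the cup stands in the middle of the wheel. The approach from the right is clear.

```bash
cat > h.py <<'E'
from bench import *
import cv2,numpy as np
from scipy.spatial.transform import Rotation as R
def ray(c,u,v,z):
    d=c['R'].T@np.array([(u-c['cx'])/c['fx'],(v-c['cy'])/c['fy'],1]); o=-c['R'].T@c['t']
    return o+d*(z-o[2])/d[2]
def pose():
    o=get_obs();q=o['eef_rot'];return o,np.array(o['eef_pos']),R.from_quat([q[1],q[2],q[3],q[0]])
E
python3 - <<'E'
from h import *
c=calibration("top");im=cv2.imread("pics/top0.png")
for n,u,v,z in (("wheel",214,207,.06),("stud",249,191,.072),("cup",214,204,.12),("pointer",210,250,.05)):print(n,ray(c,u,v,z).round(4))
w=ray(c,214,207,.06);s=ray(c,249,191,.072);d=s-w;print(np.hypot(*d[:2]),np.degrees(np.arctan2(d[1],d[0])))
print(pose()[2].as_matrix().round(3))
cv2.imwrite("pics/c0.png",cv2.resize(im[150:270,150:280],None,fx=5,fy=5,interpolation=cv2.INTER_CUBIC)[:600])
E
```

```text
wheel [0.5662 0.022  0.06  ]
stud [ 0.6035 -0.0685  0.072 ]
cup [0.5692 0.018  0.12  ]
pointer [0.4572 0.0352 0.05  ]
0.09795559639969659 -67.56816142637406
[[ 0.894  0.448 -0.   ]
 [ 0.448 -0.894  0.002]
 [ 0.    -0.002 -1.   ]]
```

View pics/c0.png

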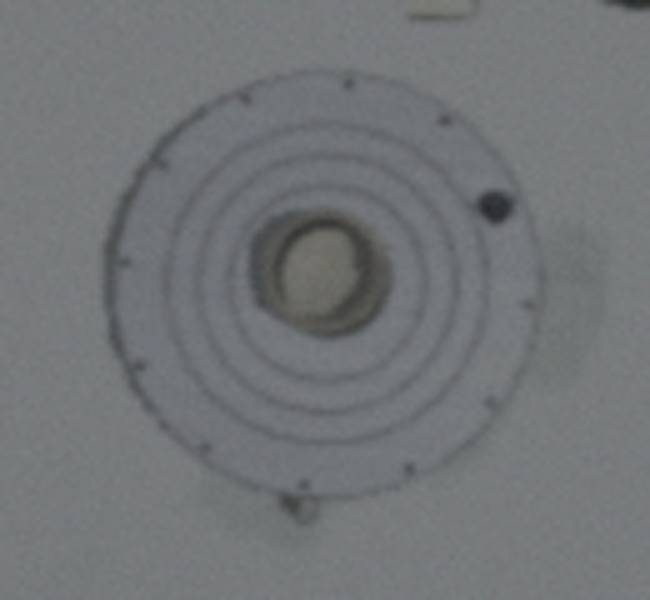

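servo_tool --commands "0 0 0 40 -17 0 0;0 0 0 40 -17 0 0;0 0 0 40 -17 0 0;0 0 0 40 -17 0 0;0 0 0 40 -17 0 0"

```text
time_s: 0.72
eef_pos: [0.399, -0.347, 0.2309]
eef_rot: [-0.0, 0.973, 0.23, -0.0]
wrist_force: [0.7, 0.2, 0.3]
opening: -0.002
grasp_force: 0.0
```

servo_tool --commands "0 0 0 40 -17 0 0;0 0 0 40 -17 0 0;0 0 0 40 -17 0 0;0 0 0 40 -17 0 0;0 0 0 40 -17 0 0"

```text
time_s: 1.35
eef_pos: [0.5397, -0.1814, 0.2309]
eef_rot: [-0.0, 0.973, 0.23, -0.0]
wrist_force: [-0.2, -0.6, 0.4]
opening: -0.001
grasp_force: 0.0
```

servo_tool --commands "0 0 0 40 -17 0 0;0 0 0 40 -17 0 0;0 0 0 40 -17 0 0;0 0 0 28 -19 0 0;0 0 -0.15 0 0 0 0"

```text
time_s: 1.98
eef_pos: [0.6406, -0.0512, 0.2304]
eef_rot: [-0.001, 0.952, 0.306, -0.0]
wrist_force: [-0.5, -0.9, -0.5]
opening: 0.002
grasp_force: 0.0
```

servo_tool --commands "0 0 -0.15 0 0 0 0;0 0 -0.15 0 0 0 0;0 0 -0.15 0 0 0 0;0 0 -0.15 0 0 0 0;0 0 -0.15 0 0 0 0"

```text
time_s: 2.6
eef_pos: [0.6397, -0.0537, 0.2306]
eef_rot: [-0.001, 0.774, 0.633, -0.0]
wrist_force: [0.4, 0.0, -0.5]
opening: 0.001
grasp_force: 0.0
```

servo_tool --commands "0 0 -0.15 0 0 0 0;0 0 -0.15 0 0 0 0;0 0 -0.15 0 0 0 0;0 0 -0.15 0 0 0 0;0 0 0 0 0 0 0"

```text
time_s: 3.22
eef_pos: [0.6398, -0.0538, 0.2307]
eef_rot: [-0.0, 0.556, 0.831, -0.0]
wrist_force: [0.4, -0.0, -0.5]
opening: 0.001
grasp_force: 0.0
```

Run:
```python
from h import *
o,p,r=pose();m=r.as_matrix();print(o['time_s'],p,o['opening'],o['wrist_force'],o['q']);print(m.round(3))
print("to start:",(m.T@(np.array([.640,-.053,.067])-p)*1000).round(1), "yaw y",np.degrees(np.arctan2(m[1,1],m[0,1])))
cw=calibration("wrist");im=camera("wrist");cv2.imwrite("pics/w0.png",im)
S=cw['R']@np.array([.603,-.068,.084])+cw['t'];print("stud pred px",S[0]/S[2]*cw['fx']+cw['cx'],S[1]/S[2]*cw['fy']+cw['cy'])
np.savez("w0.npz",**cw)
```

```text
3.225 [ 0.63976099 -0.05376389  0.23072463] 0.001469426341852775 [ 0.37116608 -0.00073255 -0.54733501] [-2.68354487e-01  3.28545584e-01  1.42695652e+00 -3.20844239e-05
  1.38709452e+00 -6.61006048e-01]
[[-0.383  0.924 -0.001]
 [ 0.924  0.383  0.   ]
 [ 0.001 -0.001 -1.   ]]
to start: [  0.5   0.6 163.7] yaw y 22.49762771885678
stud pred px 210.41297086827956 175.11565506201651
```

View pics/w0.png

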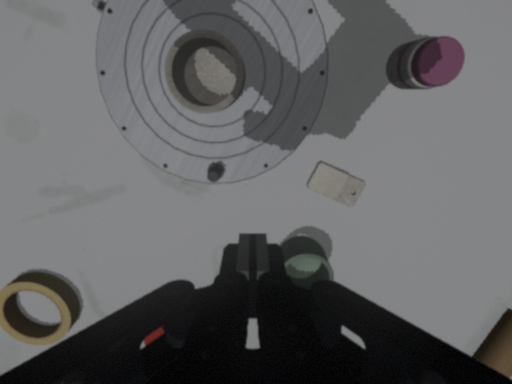

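The wrist picture shows the stud top near (216,168) and its foot near (214,178). The wheel centre is about (212.5,71). The green cup is near (302,262), close to the fingers, so I'll check that clearance.

Run:
```python
from h import *
c=np.load("w0.npz")
s=ray(c,217,166,.084);f=ray(c,214,177,.06);w=ray(c,212.5,71,.06)
print(s,f,w)
im=cv2.imread("pics/w0.png")
for u,v in [(322,73),(103,73),(110,12),(310,12),(125,128),(304,128),(165,165),(266,165)]: print(ray(c,u,v,.06).round(4)[:2])
P=np.array([ray(c,u,v,.06)[:2] for u,v in [(322,73),(103,73),(110,12),(310,12),(125,128),(304,128),(165,165),(266,165)]])
a=np.linalg.lstsq(np.c_[2*P,np.ones(8)],(P**2).sum(1),rcond=None)[0];print("centre",a[:2],"r",np.sqrt(a[2]+a[0]**2+a[1]**2))
d=(s+f)/2;d=d[:2]-a[:2];print(np.hypot(*d),np.degrees(np.arctan2(d[1],d[0])))
print("cup",ray(calibration("top"),278,137,.057), ray(c,308,268,.057))
```

```text
[ 0.60569342 -0.05721378  0.084     ] [ 0.60644138 -0.07554701  0.06      ] [0.56919388 0.02066113 0.06      ]
[0.6651 0.0585]
[ 0.4744 -0.0205]
[0.4674 0.032 ]
[0.6326 0.1003]
[ 0.5074 -0.0622]
[0.6714 0.0057]
[ 0.5555 -0.0828]
[ 0.6514 -0.0431]
centre [0.56955988 0.01927567] r 0.10288937274350797
0.09311154385878359 -66.91578528372872
cup [ 0.74468671 -0.14852136  0.057     ] [ 0.74438597 -0.13677291  0.057     ]
```

servo_tool --commands "0 0 0 0 0 35 0;0 0 0 0 0 35 0;0 0 0 0 0 35 0;0 0 0 0 0 30 0;0 0 0 0 0 15 0"

```text
time_s: 3.9
eef_pos: [0.6388, -0.0535, 0.0791]
eef_rot: [-0.001, 0.556, 0.831, -0.001]
wrist_force: [0.0, 0.2, -0.9]
opening: -0.0
grasp_force: 0.0
```

servo_tool --commands "0 0 0 0 0 8 0;0 0 0 0 0 4 0;0 0 0 0 0 0 0"

```text
time_s: 4.28
eef_pos: [0.6406, -0.054, 0.0701]
eef_rot: [0.001, 0.555, 0.832, 0.0]
wrist_force: [-0.9, 0.6, 0.8]
opening: 0.001
grasp_force: 0.0
```

servo_tool --commands "0 0 0 0 -4 0 0;0 0 0 0 -4 0 0;0 0 0 0 -3 0 0;0 0 0 0 -2 0 0;0 0 0 0 -1 0 0"

```text
time_s: 4.9
eef_pos: [0.627, -0.0593, 0.0693]
eef_rot: [0.0, 0.555, 0.832, 0.0]
wrist_force: [-0.7, 0.1, -1.1]
opening: -0.001
grasp_force: 0.0
```

Run:
```python
from h import *
o,p,r=pose();m=r.as_matrix();print(o['time_s'],p,o['wrist_force'])
cw=calibration("wrist");cv2.imwrite("pics/w1.png",camera("wrist"))
S=m.T@(np.array([.606,-.068,.067])-p)*1000;print(S)
```

```text
4.9 [ 0.62700727 -0.05928418  0.06933833] [-0.7064942   0.05758516 -1.05566506]
[ 1.30472601e-02 -2.27437247e+01  2.33696350e+00]
```

View pics/w1.png

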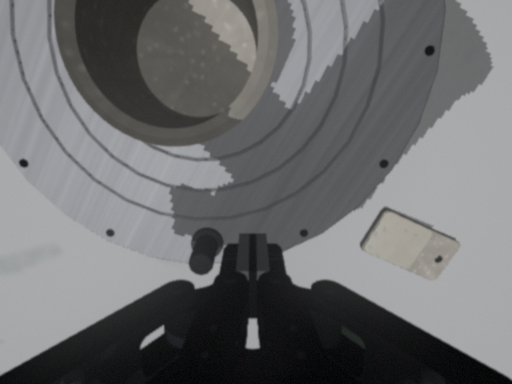

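servo_tool --commands "0 0 0.0524 -1 -5 0 0;0 0 0.0524 -1 -5 0 0;0 0 0.0524 -1 -5 0 0;0 0 0.0524 -1 -5 0 0;0 0 0.0524 -1 -5 0 0"

```text
time_s: 5.58
eef_pos: [0.6055, -0.0713, 0.0695]
eef_rot: [0.001, 0.66, 0.752, 0.001]
wrist_force: [1.8, 0.0, -2.6]
opening: 0.0
grasp_force: 1.2
```

```bash
cat > st.py <<'E'
from h import *
o,p,r=pose();m=r.as_matrix();v=m.T@(np.array([.569,.0195,p[2]])-p)*1000
a=np.degrees(np.arctan2(m[1,1],m[0,1]))-90
print(o['time_s'],p,"F tool",(m.T@o['wrist_force']).round(2),"rel C in tool(95,-22)",v.round(1),"face ang",a.round(1))
E
python3 st.py
```

```text
5.575 [ 0.605509   -0.07133554  0.06953301] F tool [-0.21  1.8   2.59] rel C in tool(95,-22) [ 94.8 -24.4  -0.1] face ang -82.5
```

servo_tool --commands "0 0 0.0524 -1 -5 0 0;0 0 0.0524 -1 -5 0 0;0 0 0.0524 -1 -5 0 0;0 0 0.0524 -1 -5 0 0;0 0 0.0524 -1 -5 0 0"

```text
time_s: 6.2
eef_pos: [0.5798, -0.0768, 0.0693]
eef_rot: [0.0, 0.752, 0.659, 0.0]
wrist_force: [0.7, 0.2, 0.2]
opening: 0.003
grasp_force: 0.0
```

servo_tool --commands "0 0 0.0524 -1 -5 0 0;0 0 0.0524 -1 -5 0 0;0 0 0.0524 -1 -5 0 0;0 0 0.0524 -1 -5 0 0;0 0 0.0524 -1 -5 0 0"

```text
time_s: 6.82
eef_pos: [0.5552, -0.0764, 0.0696]
eef_rot: [0.001, 0.832, 0.555, 0.001]
wrist_force: [1.4, -2.0, -0.1]
opening: -0.002
grasp_force: 1.1
```

servo_tool --commands "0 0 0.0524 -1 -5 0 0;0 0 0.0524 -1 -5 0 0;0 0 0.0524 -1 -5 0 0;0 0 0.0524 -1 -5 0 0;0 0 0.0524 -1 -5 0 0"

```text
time_s: 7.45
eef_pos: [0.5301, -0.0683, 0.0694]
eef_rot: [0.0, 0.897, 0.442, 0.0]
wrist_force: [-0.7, -0.2, -0.9]
opening: 0.004
grasp_force: 0.0
```

```bash
python3 st.py
python3 - <<'E'
from h import *
cv2.imwrite("pics/w2.png",camera("wrist"))
E
```

```text
7.45 [ 0.53014643 -0.06827302  0.06936286] F tool [-0.62 -0.44  0.91] rel C in tool(95,-22) [ 93.3 -22.7   0. ] face ang -127.6
```

View pics/w2.png

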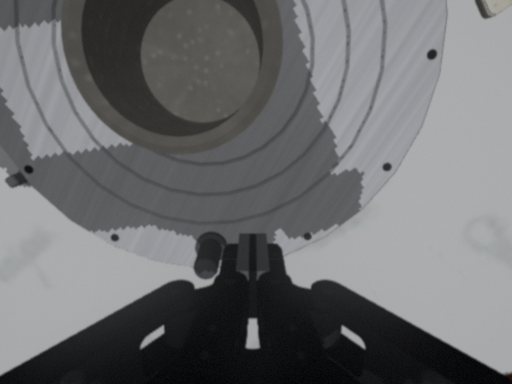

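The wheel is now about two clicks round. The stud at (208,250) still sits against the finger, and the cup is centred and untouched.

servo_tool --commands "0 0 0.0524 -1 -5 0 0;0 0 0.0524 -1 -5 0 0;0 0 0.0524 -1 -5 0 0;0 0 0.0524 -1 -5 0 0;0 0 0.0524 -1 -5 0 0"

```text
time_s: 8.12
eef_pos: [0.5092, -0.0554, 0.0696]
eef_rot: [0.001, 0.947, 0.321, 0.0]
wrist_force: [0.7, -1.2, -0.8]
opening: 0.0
grasp_force: 0.9
```

servo_tool --commands "0 0 0.0524 -1 -5 0 0;0 0 0.0524 -1 -5 0 0;0 0 0.0524 -1 -5 0 0;0 0 0.0524 -1 -5 0 0;0 0 0.0524 -1 -5 0 0"

```text
time_s: 8.75
eef_pos: [0.4915, -0.0361, 0.0694]
eef_rot: [0.0, 0.981, 0.195, 0.0]
wrist_force: [-0.4, 0.0, 1.4]
opening: 0.003
grasp_force: 0.0
```

```bash
python3 st.py
```

```text
8.75 [ 0.4915258  -0.0360633   0.06944253] F tool [-0.39 -0.19 -1.44] rel C in tool(95,-22) [ 92.8 -21.8   0. ] face ang -157.5
```

servo_tool --commands "0 0 0.0524 -1 -5 0 0;0 0 0.0524 -1 -5 0 0;0 0 0.0524 -1 -5 0 0;0 0 0.0524 -1 -5 0 0;0 0 0.0524 -1 -5 0 0"

```text
time_s: 9.38
eef_pos: [0.4799, -0.014, 0.0695]
eef_rot: [0.0, 0.998, 0.065, 0.0]
wrist_force: [0.9, -0.5, -0.2]
opening: -0.0
grasp_force: 0.6
```

servo_tool --commands "0 0 0.0524 -1 -5 0 0;0 0 0.0524 -1 -5 0 0;0 0 0 0 0 0 0"

```text
time_s: 9.75
eef_pos: [0.4765, -0.0037, 0.0694]
eef_rot: [0.0, 1.0, 0.014, 0.0]
wrist_force: [-0.1, -0.0, -0.1]
opening: -0.001
grasp_force: 0.0
```

```bash
python3 st.py
python3 - <<'E'
from h import *
cv2.imwrite("pics/w3.png",camera("wrist"))
E
```

```text
9.75 [ 0.47654967 -0.003707    0.06937182] F tool [-0.09  0.01  0.12] rel C in tool(95,-22) [ 93.1 -20.7   0. ] face ang -178.4
```

View pics/w3.png

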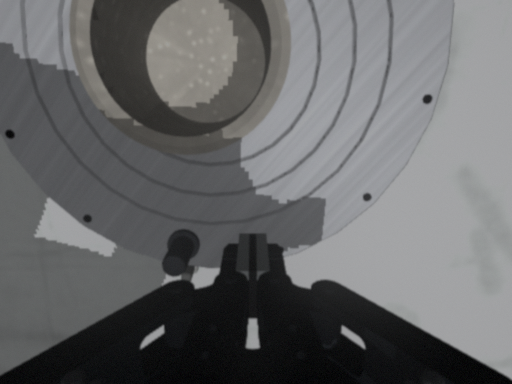

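It has snapped into the fourth stop: the stud at (180,248) stands over the pointer and clear of the finger. Backing off and lifting.

servo_tool --commands "0 0 0 0 8 0 0;0 0 0 0 8 0 0;0 0 0 0 0 -20 0;0 0 0 0 0 -40 0;0 0 0 0 0 -40 0"

```text
time_s: 10.42
eef_pos: [0.4766, -0.0206, 0.1702]
eef_rot: [-0.0, 1.0, 0.013, -0.0]
wrist_force: [0.7, -1.3, 0.5]
opening: 0.0
grasp_force: 0.0
```

servo_tool --commands "0 0 0 -30 40 -30 0;0 0 0 -30 40 -30 0;0 0 0 -30 40 0 0;0 0 0 0 40 0 0;0 0 0 0 40 0 0"

```text
time_s: 11.05
eef_pos: [0.3915, -0.2243, 0.2298]
eef_rot: [0.0, 1.0, 0.012, 0.0]
wrist_force: [0.5, -0.1, -0.0]
opening: -0.001
grasp_force: 0.0
```

servo_tool --commands "0 0 0 0 40 0 0;0 0 0 0 40 0 0;0 0 0 0 40 0 0;0 0 0 0 0 0 0;0 0 0 0 0 0 0"

```text
time_s: 11.68
eef_pos: [0.3947, -0.342, 0.2289]
eef_rot: [-0.001, 1.0, 0.013, -0.0]
wrist_force: [0.2, -0.3, -0.0]
opening: 0.003
grasp_force: 0.0
```

Run:
```python
from h import *
im=camera("top");cv2.imwrite("pics/c1.png",cv2.resize(im[150:270,150:280],None,fx=5,fy=5,interpolation=cv2.INTER_CUBIC)[:600])
```

```text
(no output)
```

View pics/c1.png

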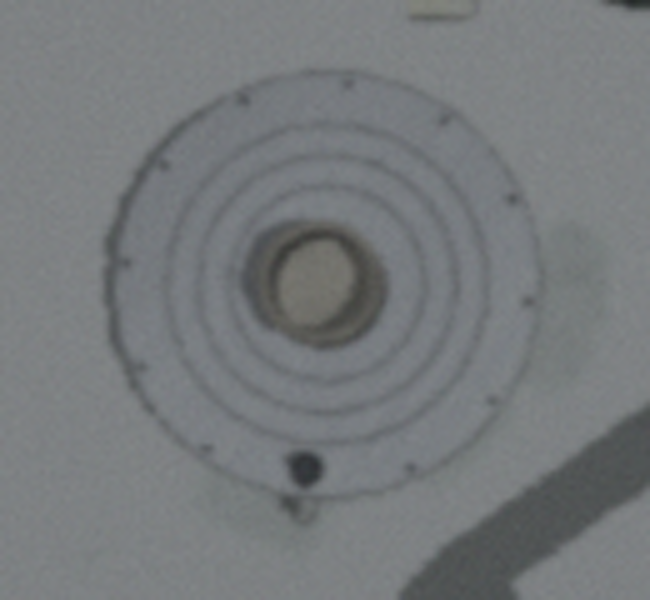

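The stud at (305,468) is four clicks round and in line with the pointer. The cup at (315,283) is within a few mm of centre.

```bash
python3 -c "
from bench import *
print(hand_in())"
```

```text
the job is handed in; nothing more can be done
None
```

The wheel was pushed four clicks clockwise and rests in that stop, with the cup upright within a few mm of centre and the arm clear; the job is handed in, but no verdict came back.

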